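# Clip the columns onto the stand in size order

## Robot

A 6-joint arm with a two-finger parallel gripper is mounted at the origin on a cart in front of the work surface, level with it; the furniture and walls round the work are solid. World frame = base frame: x ahead of the robot, y to its left, z up, the work surface at z = 0. Lengths are in m, angles in degrees, forces in N, time in s.
With the tool pointing down it reaches from about 0.375 to 0.9 m from the base axis. Payload 3.1 kg.
Tool frame: the origin (TCP) lies midway between the tips of the shut fingers; the grasp point (between the pads) lies 19 mm behind it; z points along the fingers, y is the direction in which the jaws open and shut (so a half turn about z gives the same grasp; the last joint's range is limited). The gripper opens to 87 mm and grips with 3 to 60 N. Pads are 19 mm wide; open, the fingers measure 117 mm over their backs; the gripper's body (75 mm by 190 mm) begins 51 mm behind the grasp point.
Start: joints at [64.486, 30.224, 82.088, -0, 67.689, -10.227], TCP at [0.165, 0.603, 0.223] pointing down, gripper open.
Joint ranges: [-176.69, 176.69], [-43.24, 126.21], [12.49, 139.97], [-82, 262], [0, 151.66], [-163.58, 163.58]. Speed limits (degrees/s): [159.86, 159.86, 180, 180, 180, 180].

## Interface

Orientations are given as a 3x3 rotation matrix whose columns are the frame's x, y, z axes.
In Python, from rig import bot, capture, get_calibration gives the robot as it stands.
- The arm moves only by the tool play_rows, never from a script. Its arguments are lists of equal length, an entry for each row: "fingers": the closure in counts, from 0 (fully open) to 255 (shut); "linear": the shift along the tool's x, y, z in mm, a list of three; "rot": the turn, a rotation vector about the tool's x, y, z in degrees, a list of three. A call has 1 to 20 rows; each row is the pose to reach, as a shift and turn from the pose commanded when the call began, along the tool's axes at that moment; what a row does not reach only later rows make up. A row lasts 1/10 s, in which the tool goes at most 50 mm and 8.59 degrees, less where a joint would pass 70% of its speed; a pose out of reach is approached as far as the arm can. A call with a gripper value outside its range is refused whole. The fingers move at their own pace and stop on an object; the grip force is fixed at half the most. Time passes only in rows, so rows that repeat a pose let the fingers close. It gives the time, the measured TCP pose, the force and the opening at its end, in the units of the state.
- bot.read_state(): the state, without advancing time (a new reading comes with each control period).
- capture(name): name is "scene" or "top" or "wrist"; returns the picture (480x640x3 uint8, red, green, blue); there is no depth.
- get_calibration(name): a dict with "vfov" (degrees; the focal length in pixels is half the picture's height over the tangent of half this angle, whatever the lens; pixels are square), "cx", "cy" (the principal point, pixels), "dist" ([k1, k2, p1, p2, k3] as OpenCV has them; the pictures are not rectified), "camera_from_world" (4x4, takes a point from world to camera coordinates). Camera axes: x right, y down, z forward; pixel columns grow to the right and rows downward; lengths in m; the calibration is good to about 2 mm. A picture is of the moment at which its call begins: read the wrist's pose just before it. get_calibration takes no time and is no camera call; for the wrist camera it gives the pose at the moment of the call.
- bot.hand_in(): hands the job in, once; it reports no verdict.
The state is a dict: "time_s": time; "joint_positions": joint angles; "qvel": joint speeds; "tau": joint torques, N m; "position": TCP position; "tcp_rot": TCP orientation; "force": force on the tool from outside, world axes, zero at the start; "moment": the same for the moment, N m; "opening": opening from 0.0 (shut) to 1.0 (fully open).
Only numpy, scipy, OpenCV 4.12 (cv2) and the standard library are available. Lean on these libraries where they do the work, as an engineer would, in place of code of your own. Each camera call takes 0.05 s, during which the arm holds its last target.

## Task

The white column stand has three pairs of spring clips, graded in width, and its smallest steel column is already clipped in. Press the two loose steel columns onto the empty clips so that the three lie in size order: the medium one (blue band) in the middle, the largest (red band) at the far end from the small one. Snap each one fully down into both of its clips and let go.

Things in the scene. Friction and masses are not known exactly. Their poses are not given: they have to be found in the camera images.
- medium_column_center (a point): Centre of the loose medium column: steel tube 20 mm thick, 150 mm long, about 120 g, blue band 22-38 mm from the centre; a dark hexagon nut at each end (28 mm across flats, 57-71 mm from the centre). Lies on nut flats, axis 14 mm above the desk. x = along the tube; grip it across the middle.
- large_column_center (a point): Centre of the loose large column: steel tube 26 mm thick, 150 mm long, about 180 g, red band 22-38 mm from the centre; a dark hexagon nut at each end (36 mm across flats, 57-71 mm from the centre). Lies on nut flats, axis 18 mm above the desk. x = along the tube; grip it across the middle.
- medium_clips (a point): Place for the medium column, middle of the stand: mid-point of the seated column's axis, 44 mm above the desk. x along the column (either way round), y to the small column (next place 65 mm off). Clips at x = -38 and +38 mm, 12 mm long, free between down to 36 mm below. Flared lips end 18 mm above the point. Press straight down, about 10 N; it snaps in, rests on posts at this height and stays.
- large_clips (a point): Place for the large column, outermost on the stand: mid-point of the seated column's axis, 44 mm above the desk. x along the column (either way round), y to the small column (next place 65 mm off). Clips at x = -38 and +38 mm, 12 mm long, free between down to 36 mm below. Flared lips end 18 mm above the point. Press straight down, about 10 N; it snaps in, rests on posts at this height and stays.

How it is judged:
By the outcome, as a careful person would: the job done as asked, in the order asked, and still so for the second after the job is handed in, with the robot touching nothing.
It also fails if it takes over 58 s, if anything falls off the work surface, if the arm or the gripper's body presses on something with over 40 N, if the wrist force passes 120 N, or if a joint passes its speed limit or range.

## Working session

There is one attempt and no reset: what is moved stays moved. The work goes in short steps, Python scripts to look and compute and a tool call to move; the robot and the scene stay as the last step left them, time stands still between calls to the robot, and variables do not carry over. Pictures are saved under pics/ and viewed, and the job is handed in when it is done.

Besides the shell and the picture viewer there is one more tool, called after ">>>" as a command line: name --argument value ..., lists and objects as JSON in quotes. play_rows: Moves the arm, as the interface text tells. Its arguments: {"type":"object","properties":{"fingers":{"type":"array"},"linear":{"type":"array"},"rot":{"type":"array"}},"required":["fingers","linear","rot"]}

```bash
ls; mkdir -p pics
python3 - <<'E'
from rig import bot, capture, get_calibration
import cv2
for n in ["scene","top","wrist"]:
    c=get_calibration(n); im=capture(n)
    cv2.imwrite(f"pics/{n}0.png",im[:,:,::-1]); print(n,c)
print(bot.read_state())
E
```

```text
pics
scene {'vfov': 52.21168102388157, 'cx': 324.2193390555848, 'cy': 231.02562868099088, 'dist': array([-0.00295142,  0.        ,  0.        ,  0.        ,  0.        ]), 'camera_from_world': array([[-0.28857446, -0.95735069,  0.01429811,  0.30169729],
       [-0.42907076,  0.1159561 , -0.89579711,  0.26369812],
       [ 0.85593403, -0.26463907, -0.44423316,  0.4732421 ],
       [ 0.        ,  0.        ,  0.        ,  1.        ]])}
top {'vfov': 43.29545435408143, 'cx': 319.60274117225805, 'cy': 242.11968028595388, 'dist': array([-0.10093469,  0.        ,  0.        ,  0.        ,  0.        ]), 'camera_from_world': array([[-0.02336165, -0.99959022, -0.0165417 ,  0.16264516],
       [-0.9818018 ,  0.02605888, -0.1881121 ,  0.53196714],
       [ 0.18846607,  0.01184607, -0.98200825,  0.94016109],
       [ 0.        ,  0.        ,  0.        ,  1.        ]])}
wrist {'vfov': 68.42300263820553, 'cx': 315.93225401466094, 'cy': 236.81970733411845, 'dist': array([0.00504041, 0.        , 0.        , 0.        , 0.        ]), 'camera_from_world': array([[ 0.26260631,  0.96490113, -0.0019335
[... 278 characters left out ...]
  8.21411414e+01,  3.86406282e-04,
        6.76890149e+01, -1.02281634e+01]), 'qvel': array([ 0.06779577, -0.14509535, -0.18454228, -0.01476538, -0.05480155,
       -0.03330588]), 'tau': array([ 3.40375800e-05, -4.40432775e+01, -1.76843315e+01,  6.33042748e-02,
        5.52851090e-02, -9.47790386e-05]), 'position': array([0.16450875, 0.60236427, 0.22177063]), 'tcp_rot': array([[-9.64617351e-01,  2.63652822e-01, -7.45809706e-04],
       [ 2.63653693e-01,  9.64616159e-01, -1.54808703e-03],
       [ 3.11262579e-04, -1.68994709e-03, -9.99998524e-01]]), 'force': array([-0.57501536, -0.72795009, -0.09334069]), 'moment': array([ 0.05562142, -0.01773667, -0.03447275]), 'opening': 0.9931346653668973}
```

View pics/scene0.png

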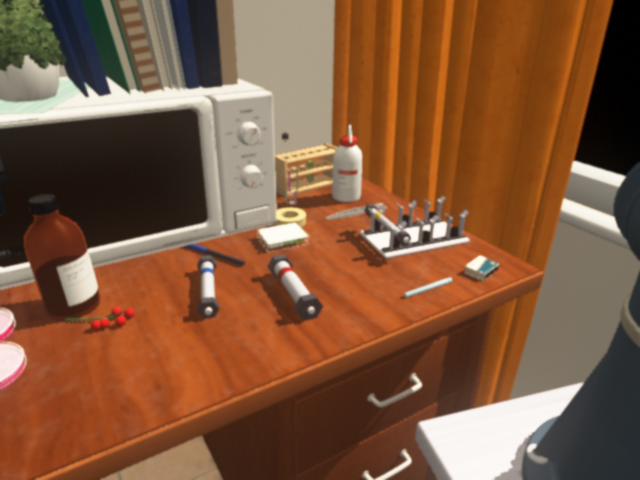

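View pics/top0.png

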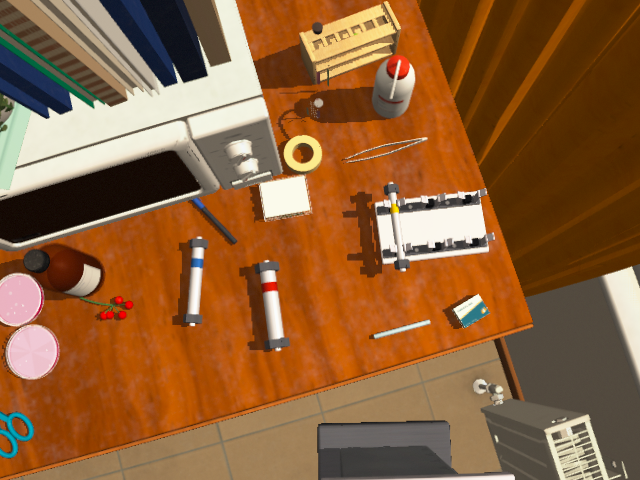

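View pics/wrist0.png

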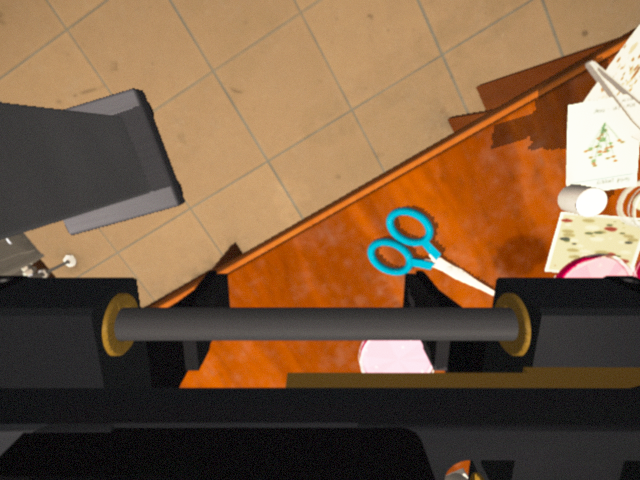

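The scene and top views show the medium column at top (196,281), the large one at (272,305), and the stand at (435,225) with the small column at its left end. I'll enlarge the crops.

Run:
```python
import cv2
im=cv2.imread("pics/top0.png")
cv2.imwrite("pics/ca.png",cv2.resize(im[225:360,170:305],None,fx=4.4,fy=4.4,interpolation=cv2.INTER_CUBIC))
cv2.imwrite("pics/cb.png",cv2.resize(im[170:280,365:505],None,fx=5,fy=5,interpolation=cv2.INTER_CUBIC))
```

```text
(no output)
```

View pics/ca.png

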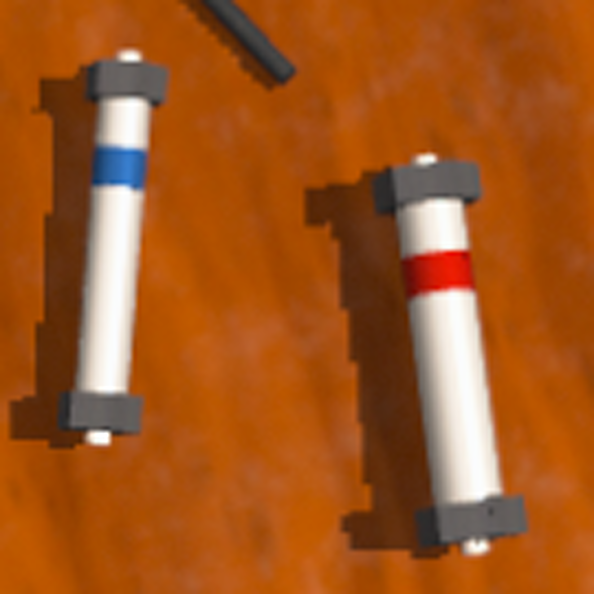

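View pics/cb.png

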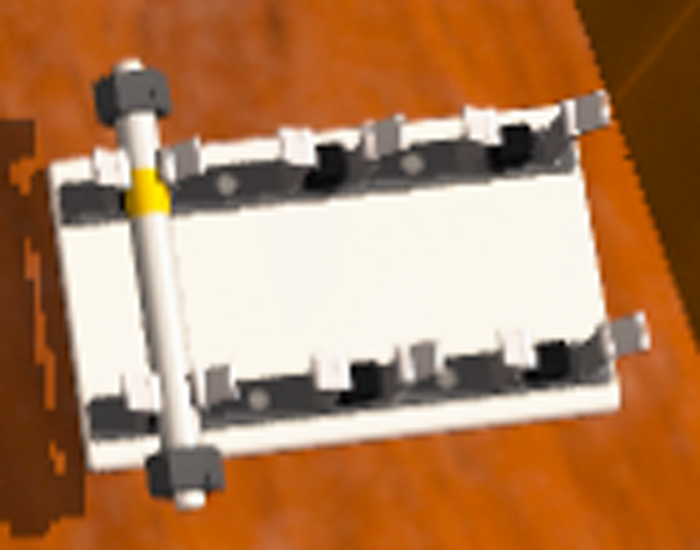

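```bash
cat > h.py <<'E'
import numpy as np, cv2
def K(c):
    f=240/np.tan(np.radians(c['vfov']/2)); return np.array([[f,0,c['cx']],[0,f,c['cy']],[0,0,1.]])
def back(c,px,z):
    px=np.array(px,float).reshape(-1,1,2)
    u=cv2.undistortPoints(px,K(c),np.array(c['dist']))[:,0]
    T=c['camera_from_world'];R=T[:3,:3];o=-R.T@T[:3,3]
    d=np.c_[u,np.ones(len(u))]@R
    return o+d*((z-o[2])/d[:,2])[:,None]
def proj(c,P):
    T=c['camera_from_world']
    return cv2.projectPoints(np.array(P,float).reshape(-1,1,3),cv2.Rodrigues(T[:3,:3])[0],T[:3,3],K(c),np.array(c['dist']))[0][:,0]
E
python3 - <<'E'
from h import *
from rig import get_calibration
np.set_printoptions(precision=4,suppress=True)
c=get_calibration("top")
A=lambda l:np.array(l)/4.4+[170,225]-.4
B=lambda l:np.array(l)/5+[365,170]-.4
def rep(n,p):
    d=p[0]-p[1];print(n,p.mean(0),np.linalg.norm(d),np.degrees(np.arctan2(d[1],d[0])))
rep('med',back(c,A([(128,55),(98,437)]),.014))
rep('lar',back(c,A([(426,160),(477,546)]),.018))
s=back(c,B([(131,66),(190,498)]),.044);rep('small',s)
L=back(c,B([(110,152),(183,145),(297,133),(383,120),(482,110),(588,95),(140,377),(217,370),(332,360),(419,346),(517,335),(628,318)]),.062);print(L)
m=(L[0::2]+L[1::2])/2;print(m)
for i in range(3): rep(i,m[[i,i+3]])
print(np.linalg.norm(np.diff(m,axis=0),axis=1))
base=back(c,B([(50,165),(580,108),(618,410),(90,470)]),.0);print(base)
E
```

```text
med [0.4833 0.3624 0.014 ] 0.14861836372233514 -3.7801701311884908
lar [0.4388 0.2315 0.018 ] 0.14816950856005226 6.942440759897337
small [0.5623 0.0207 0.044 ] 0.14795645253709458 4.876305135735271
[[ 0.6015  0.0374  0.062 ]
 [ 0.6033  0.0132  0.062 ]
 [ 0.6064 -0.0247  0.062 ]
 [ 0.6101 -0.0534  0.062 ]
 [ 0.6127 -0.0866  0.062 ]
 [ 0.6171 -0.1224  0.062 ]
 [ 0.526   0.031   0.062 ]
 [ 0.5277  0.0059  0.062 ]
 [ 0.53   -0.0317  0.062 ]
 [ 0.5338 -0.0604  0.062 ]
 [ 0.5366 -0.0928  0.062 ]
 [ 0.5413 -0.1298  0.062 ]]
[[ 0.6024  0.0253  0.062 ]
 [ 0.6083 -0.039   0.062 ]
 [ 0.6149 -0.1045  0.062 ]
 [ 0.5268  0.0185  0.062 ]
 [ 0.5319 -0.0461  0.062 ]
 [ 0.539  -0.1113  0.062 ]]
0 [0.5646 0.0219 0.062 ] 0.07586425021338422 5.161554489887484
1 [ 0.5701 -0.0425  0.062 ] 0.07667679087851711 5.2493025012646415
2 [ 0.577  -0.1079  0.062 ] 0.07621192733114857 5.122249230782652
[0.0646 0.0658 0.1512 0.0647 0.0656]
[[ 0.6136  0.0521  0.    ]
 [ 0.6296 -0.1359  0.    ]
 [ 0.5214 -0.141   0.    ]
 [ 0.5054  0.0428  0.    ]]
```

Run:
```python
import cv2
im=cv2.imread("pics/scene0.png")
cv2.imwrite("pics/sa.png",cv2.resize(im[150:350,330:640],None,fx=2.5,fy=2.5,interpolation=cv2.INTER_CUBIC))
im=cv2.imread("pics/top0.png")
cv2.imwrite("pics/tb.png",cv2.resize(im[60:360,400:640],None,fx=2,fy=2,interpolation=cv2.INTER_CUBIC))
```

```text
(no output)
```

View pics/sa.png

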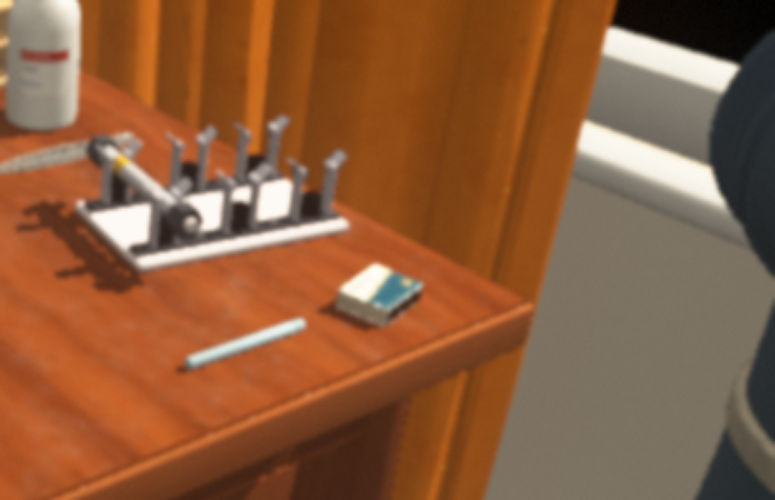

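View pics/tb.png

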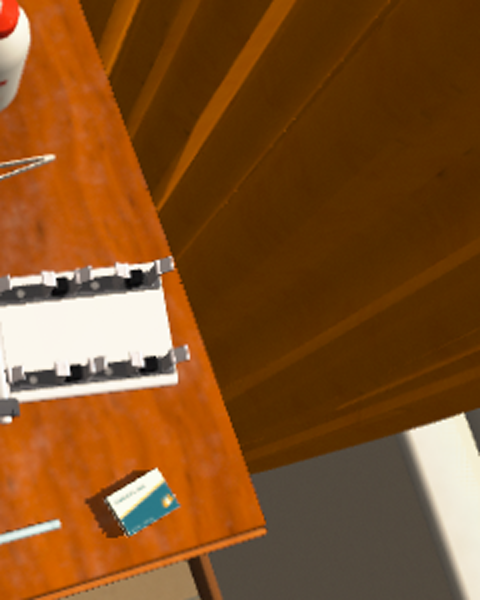

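Run:
```python
from h import *
from rig import get_calibration
np.set_printoptions(precision=4,suppress=True)
t=get_calibration("top");s=get_calibration("scene")
def hl(c,p,q):
    o=-c['camera_from_world'][:3,:3].T@c['camera_from_world'][:3,3]
    a=back(c,[p,q],0)-o; n=np.cross(a[0],a[1]); n/=np.linalg.norm(n); return n,n@o
def solve(tp,sp):
    n1,d1=hl(t,*tp);n2,d2=hl(s,*sp); print('vertical?',n1[2],n2[2])
    return np.linalg.solve([n1[:2],n2[:2]],[d1-n1[2]*-.0,d2-n2[2]*0.])
print('near edge',solve([(640,262),(522,296)],[(575,150),(525,350)]))
print('desk right edge z0',back(t,[(455,120),(489,220),(533,325)],0))
print('desk corner scene',back(s,[(542,272)],0))
```

```text
vertical? 0.012973018688190185 0.0005203828188200689
near edge [ 0.4639 -0.2812]
desk right edge z0 [[ 0.764  -0.1     0.    ]
 [ 0.5773 -0.1467  0.    ]
 [ 0.3929 -0.2091  0.    ]]
desk corner scene [[ 0.3914 -0.2035  0.    ]]
```

Run:
```python
from h import *
from rig import get_calibration
np.set_printoptions(precision=3,suppress=True)
t=get_calibration("top");s=get_calibration("scene")
def hl(c,p,q):
    o=-c['camera_from_world'][:3,:3].T@c['camera_from_world'][:3,3]
    a=back(c,[p,q],0)-o; n=np.cross(a[0],a[1]); n/=np.linalg.norm(n); return n,n@o
T=lambda p:(p[0]/2+400,p[1]/2+60); S=lambda p:(p[0]/2.5+330,p[1]/2.5+150)
top={'a':[(480,245),(225,390)],'b':[(480,345),(250,455)],'c':[(385,0),(180,250)],'d':[(290,0),(160,205)],'e':[(190,0),(133,130)]}
sc={'1':[(550,0),(497,280)],'2':[(320,0),(305,130)],'3':[(268,0),(258,120)],'4':[(195,0),(195,110)],'5':[(145,0),(150,100)]}
for k,v in top.items():
  for m,w in sc.items():
    n1,d1=hl(t,*map(T,v));n2,d2=hl(s,*map(S,w))
    print(k,m,np.linalg.solve([n1[:2],n2[:2]],[d1,d2]),n1[2].round(2),n2[2].round(2))
```

```text
a 1 [ 0.606 -0.364] 0.0 -0.03
a 2 [ 0.44  -0.037] 0.0 -0.02
a 3 [0.416 0.01 ] 0.0 -0.03
a 4 [0.393 0.054] 0.0 -0.09
a 5 [0.379 0.083] 0.0 -0.12
b 1 [ 0.477 -0.248] -0.03 -0.03
b 2 [0.371 0.007] -0.03 -0.02
b 3 [0.355 0.045] -0.03 -0.03
b 4 [0.34 0.08] -0.03 -0.09
b 5 [0.33  0.103] -0.03 -0.12
c 1 [ 28.277 -25.217] -0.02 -0.03
c 2 [ 0.68  -0.189] -0.02 -0.02
c 3 [ 0.536 -0.059] -0.02 -0.03
c 4 [0.431 0.036] -0.02 -0.09
c 5 [0.381 0.082] -0.02 -0.12
d 1 [-0.853  0.947] -0.03 -0.03
d 2 [ 1.392 -0.64 ] -0.03 -0.02
d 3 [ 0.711 -0.159] -0.03 -0.03
d 4 [0.441 0.032] -0.03 -0.09
d 5 [0.354 0.093] -0.03 -0.12
e 1 [-0.193  0.354] -0.05 -0.03
e 2 [-0.117  0.316] -0.05 -0.02
e 3 [-0.124  0.319] -0.05 -0.03
e 4 [ 0.643 -0.065] -0.05 -0.09
e 5 [0.197 0.159] -0.05 -0.12
```

```bash
cat >> h.py <<'E'
from scipy.spatial.transform import Rotation as Ro
def Rt(yaw,tilt=0):
    y=np.radians(yaw); x=np.array([np.cos(y),np.sin(y),0]); z=np.array([0,0,-1.])
    return np.c_[x,np.cross(z,x),z]@Ro.from_euler('x',tilt,degrees=True).as_matrix()
def go(st,pos,R):
    np.set_printoptions(precision=2,suppress=True)
    R0=st['tcp_rot']; print('lin',R0.T@(np.array(pos)-st['position'])*1000,'rot',np.degrees(Ro.from_matrix(R0.T@R).as_rotvec()))
E
python3 - <<'E'
from h import *
from rig import bot,get_calibration
t=get_calibration("top");s=get_calibration("scene")
print('micro',back(t,[(215,193),(20,245)],0),'bottle',back(s,[(70,312)],0), back(s,[(20,275),(220,230)],0))
st=bot.read_state()
# scene check of columns
A=[(.4833,.3624,.014),(.4388,.2315,.018),(.5623,.0207,.044)]
print(proj(s,A))
go(st,(.4833,.3624,.10),Rt(176.2)); go(st,(.4833,.3624,.002),Rt(176.2))
E
```

```text
micro [[0.63906159 0.33268661 0.        ]
 [0.55477959 0.68559785 0.        ]] bottle [[0.48415134 0.56914877 0.        ]] [[0.62102545 0.66612158 0.        ]
 [0.7066613  0.32279944 0.        ]]
[[209.0898155  284.56730126]
 [295.13292013 285.14279077]
 [387.57470685 223.34190141]]
lin [-370.82 -147.22  121.9 ] rot [ -0.09  -0.03 -11.49]
lin [-370.85 -147.05  219.9 ] rot [ -0.09  -0.03 -11.49]
```

Run:
```python
import cv2
from h import *
from rig import get_calibration
s=get_calibration("scene")
im=cv2.imread("pics/scene0.png")
def dr(c,yaw,L=.075):
    y=np.radians(yaw);d=np.array([np.cos(y),np.sin(y),0])*L
    p=proj(s,[np.array(c)-d,np.array(c)+d,np.array(c)])
    return p
out=cv2.resize(im,None,fx=4,fy=4,interpolation=cv2.INTER_CUBIC)
for c,y in [((.4833,.3624,.014),-3.8),((.4388,.2315,.018),6.9),((.5623,.0207,.044),5),((.5702,-.043,.062),5.15),((.577,-.108,.062),5.15)]:
    p=(dr(c,y, .038 if c[2]==.062 else .075)*4+2).astype(int); cv2.line(out,tuple(map(int,p[0])),tuple(map(int,p[1])),(0,255,0),1)
cv2.imwrite("pics/chk.png",cv2.resize(out[740:1300,740:1900],None,fx=.69,fy=.69,interpolation=cv2.INTER_AREA))
```

```text
(no output)
```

View pics/chk.png

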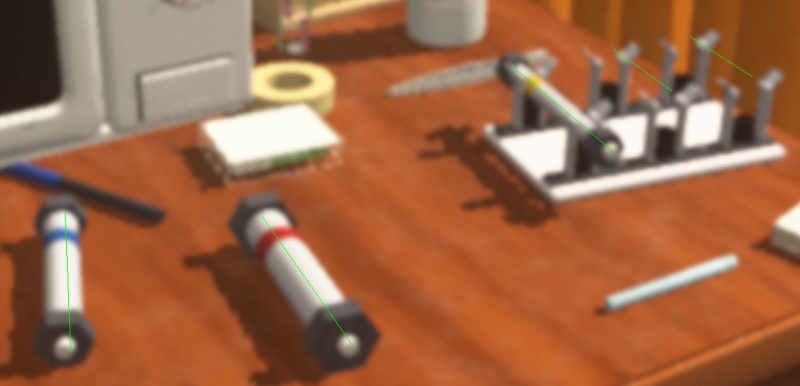

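The scene overlay agrees with the top-view estimates to about 2 mm. Next I'll hover over the medium column.

>>> play_rows --fingers '[0,0,0,0,0,0,0,0,0,0,0,0]' --linear '[[-41,-16,12],[-82,-33,25],[-124,-49,40],[-165,-65,50],[-206,-82,65],[-247,-98,80],[-288,-114,95],[-330,-131,110],[-371,-147,122],[-371,-147,122],[-371,-147,122],[-371,-147,122]]' --rot '[[0,0,-1],[0,0,-2.5],[0,0,-4],[0,0,-5],[0,0,-6.5],[0,0,-8],[0,0,-9],[0,0,-10],[0,0,-11.5],[0,0,-11.5],[0,0,-11.5],[0,0,-11.5]]'

```text
time_s: 1.35
position: [0.4828, 0.3637, 0.1006]
tcp_rot: [[-0.998, 0.066, -0.001], [0.066, 0.998, -0.0], [0.001, -0.0, -1.0]]
force: [-0.7, 0.2, 1.0]
opening: 0.996
```

Run:
```python
from h import *
from rig import bot,get_calibration,capture
st=bot.read_state(); c=get_calibration("wrist"); im=capture("wrist")
cv2.imwrite("pics/w1.png",im[:,:,::-1])
print(st['time_s'],st['position'],st['joint_positions'],st['force'])
y=np.radians(-3.8);d=np.array([np.cos(y),np.sin(y),0])*.075;C=np.array([.4833,.3624,.014])
print(proj(c,[C-d,C+d]))
go(st,(.4833,.3624,.002),Rt(176.2))
```

```text
1.35 [0.48281904 0.36367292 0.10056199] [ 2.63955656e+01  3.76851827e+01  9.09059050e+01  2.72807869e-02
  5.14626532e+01 -5.98585483e+01] [-0.66692279  0.23644412  1.00318732]
[[314.58248079 135.46218927]
 [314.45284826 333.326807  ]]
lin [-0.66 -1.22 98.56] rot [-0.01 -0.06  0.04]
```

View pics/w1.png

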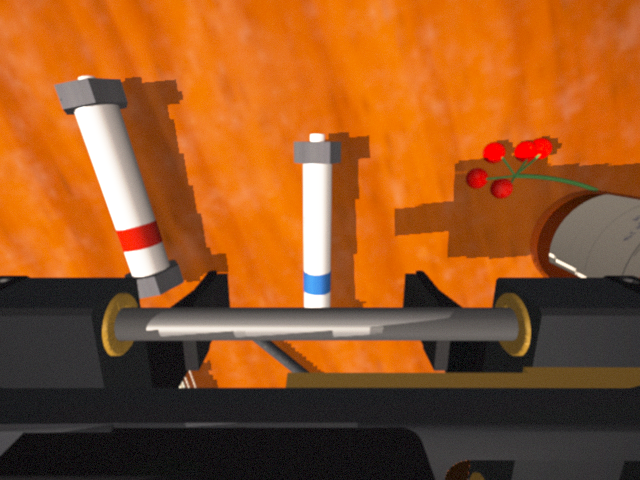

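>>> play_rows --fingers '[0,0,0,0,0,60,255,255,255,255,255,255,255,255]' --linear '[[-0.5,0,30],[-0.5,0,60],[-0.5,0,85],[-0.5,0,95],[-0.5,0,97],[-0.5,0,97],[-0.5,0,97],[-0.5,0,97],[-0.5,0,97],[-0.5,0,97],[-0.5,0,97],[-0.5,0,97],[-0.5,0,97],[-0.5,0,97]]' --rot '[[0,0,0],[0,0,0],[0,0,0],[0,0,0],[0,0,0],[0,0,0],[0,0,0],[0,0,0],[0,0,0],[0,0,0],[0,0,0],[0,0,0],[0,0,0],[0,0,0]]'

```text
time_s: 2.8
position: [0.4844, 0.3632, 0.0035]
tcp_rot: [[-0.998, 0.066, -0.0], [0.066, 0.998, -0.0], [0.0, -0.0, -1.0]]
force: [-0.1, 0.2, -1.0]
opening: 0.269
```

>>> play_rows --fingers '[255,255,255,255,255,255]' --linear '[[0,0,0],[0,0,-10],[0,0,-40],[0,0,-80],[0,0,-100],[0,0,-100]]' --rot '[[0,0,0],[0,0,0],[0,0,0],[0,0,0],[0,0,0],[0,0,0]]'

```text
time_s: 3.4
position: [0.4866, 0.3644, 0.1074]
tcp_rot: [[-0.998, 0.066, 0.007], [0.066, 0.998, 0.003], [-0.007, 0.004, -1.0]]
force: [0.2, 0.1, -1.8]
opening: 0.218
```

Run:
```python
from h import *
from rig import bot
st=bot.read_state(); print(st['position'],st['force'],st['opening'])
go(st,(.5702,-.043,.10),Rt(185.15))
```

```text
[0.48657287 0.36439699 0.10735117] [ 0.23859958  0.13545253 -1.84984866] 0.21809801798445183
lin [-110.24 -401.03    6.55] rot [ 0.19  0.4  -8.93]
```

>>> play_rows --fingers '[255,255,255,255,255,255,255,255,255,255,255,255,255,255,255]' --linear '[[-5,-20,-10],[-15,-60,-20],[-28,-100,-20],[-39,-140,-20],[-50,-180,-20],[-61,-220,-20],[-72,-260,-20],[-84,-300,-20],[-98,-350,-18],[-106,-380,-12],[-112,-398,-5],[-112,-399.5,0],[-112,-399.5,3],[-112,-399.5,3],[-112,-399.5,3]]' --rot '[[0,0,0],[0,0,-1],[0,0,-2],[0,0,-3],[0,0,-4],[0,0,-5],[0,0,-6],[0,0,-7],[0,0,-8],[0,0,-9],[0,0,-9],[0,0,-9],[0,0,-9],[0,0,-9],[0,0,-9]]'

```text
time_s: 4.9
position: [0.5691, -0.0409, 0.1004]
tcp_rot: [[-0.996, -0.093, -0.001], [-0.093, 0.996, 0.001], [0.001, 0.001, -1.0]]
force: [-1.1, 0.1, -0.5]
opening: 0.218
```

Run:
```python
from h import *
from rig import bot,get_calibration,capture
st=bot.read_state(); c=get_calibration("wrist"); im=capture("wrist")
cv2.imwrite("pics/w2.png",im[:,:,::-1]); cv2.imwrite("pics/t2.png",capture("top")[:,:,::-1]); cv2.imwrite("pics/s2.png",capture("scene")[:,:,::-1])
print(st['position'],st['force'],st['opening'],st['joint_positions'])
go(st,(.5702,-.043,.10),Rt(185.15))
C=st['position']-st['tcp_rot'][:,2]*.0105; x=st['tcp_rot'][:,0]
print(C,proj(c,[C-x*.075,C+x*.075]))
```

```text
[ 0.56910319 -0.04093127  0.10037398] [-1.08560561  0.09914851 -0.53403016] 0.21787455478386913 [-1.53404152e+01  3.57290478e+01  9.59532847e+01  2.13821806e-02
  4.83872830e+01 -1.10691334e+02]
lin [-0.9  -2.16  0.37] rot [ 0.04 -0.06  0.19]
[ 0.57 -0.04  0.11] [[316.38 430.72]
 [316.89 131.65]]
```

View pics/w2.png

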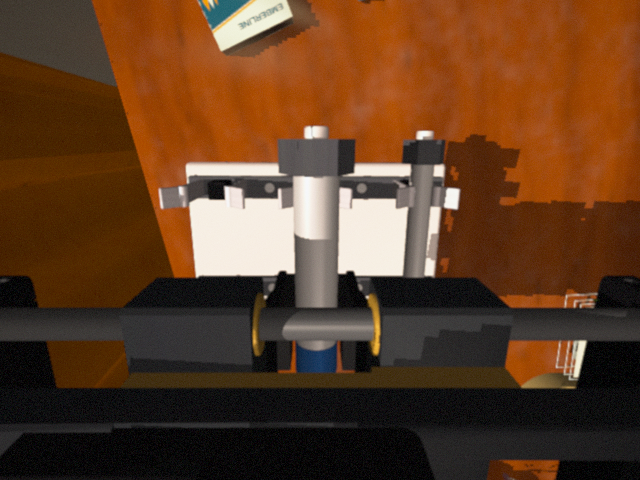

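View pics/t2.png

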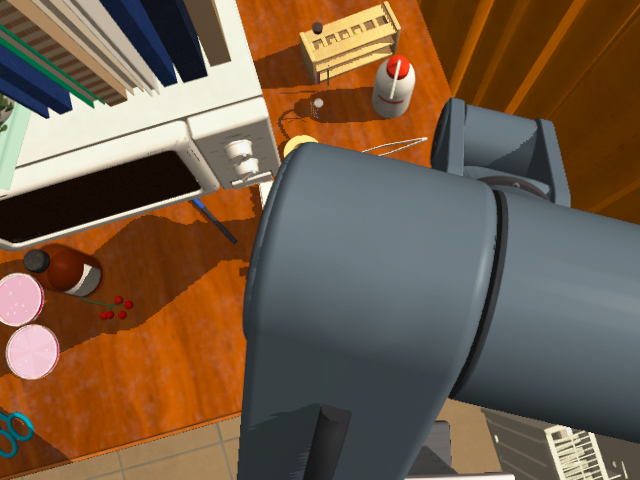

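View pics/s2.png

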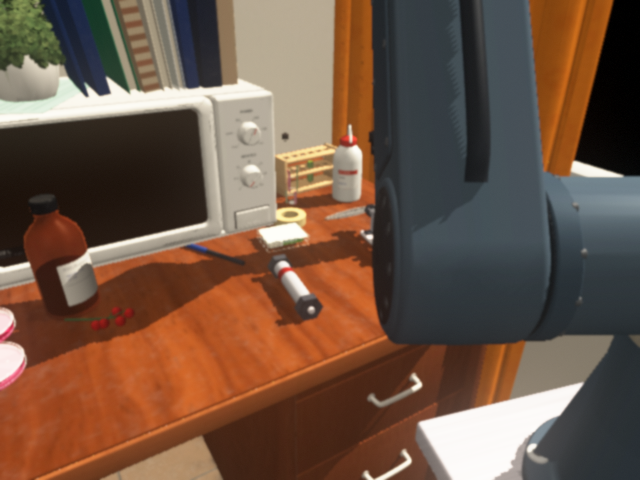

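Run:
```python
import cv2
im=cv2.imread("pics/w2.png")
cv2.imwrite("pics/w2c.png",cv2.resize(im[110:310,150:470],None,fx=2.5,fy=2.5,interpolation=cv2.INTER_CUBIC))
```

```text
(no output)
```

View pics/w2c.png

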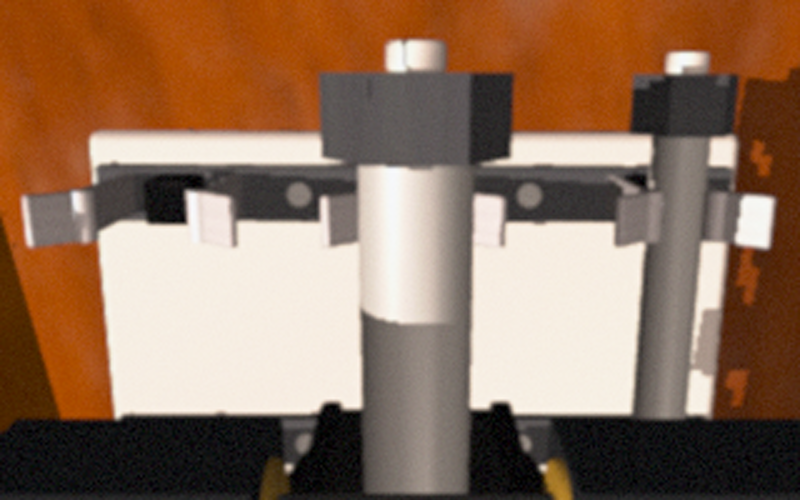

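>>> play_rows --fingers '[255,255,255,255,255,255,255]' --linear '[[-3,-1.5,8],[-3,-1.5,25],[-3,-1.5,38],[-3,-1.5,46],[-3,-1.5,50],[-3,-1.5,54],[-3,-1.5,54]]' --rot '[[0,0,0.2],[0,0,0.2],[0,0,0.2],[0,0,0.2],[0,0,0.2],[0,0,0.2],[0,0,0.2]]'

```text
time_s: 5.75
position: [0.5728, -0.0435, 0.0463]
tcp_rot: [[-0.996, -0.087, -0.0], [-0.087, 0.996, 0.001], [0.0, 0.001, -1.0]]
force: [0.3, 2.4, -2.0]
opening: 0.222
```

Run:
```python
from h import *
from rig import bot,get_calibration,capture
st=bot.read_state(); im=capture("wrist")
cv2.imwrite("pics/w3.png",cv2.resize(im[110:310,150:470,::-1],None,fx=2.5,fy=2.5,interpolation=cv2.INTER_CUBIC))
print(st['position'],st['force'],st['moment'],st['opening'])
```

```text
[ 0.57282575 -0.04350137  0.04633968] [ 0.25894294  2.41863653 -1.96948493] [0.46186685 0.0220318  0.06736173] 0.2220608233447012
```

View pics/w3.png

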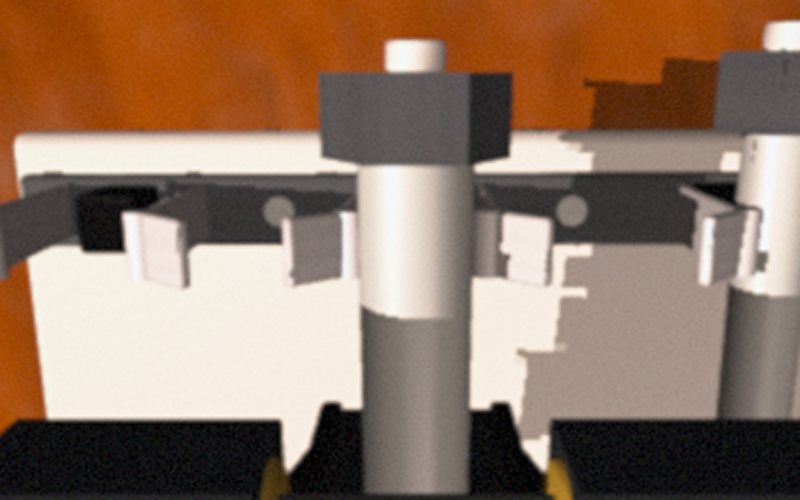

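>>> play_rows --fingers '[255,255,255,255,255,255,255,255]' --linear '[[0,0.7,3],[0,0.7,6],[0,0.7,9],[0,0.7,11],[0,0.7,13],[0,0.7,14],[0,0.7,15],[0,0.7,15]]' --rot '[[0,0,0],[0,0,0],[0,0,0],[0,0,0],[0,0,0],[0,0,0],[0,0,0],[0,0,0]]'

```text
time_s: 6.6
position: [0.5725, -0.0433, 0.0332]
tcp_rot: [[-0.996, -0.088, -0.0], [-0.088, 0.996, -0.0], [0.0, -0.0, -1.0]]
force: [-3.3, 3.3, 12.9]
opening: 0.219
```

Run:
```python
from h import *
from rig import bot,get_calibration,capture
st=bot.read_state(); im=capture("wrist")
cv2.imwrite("pics/w4.png",cv2.resize(im[110:310,150:470,::-1],None,fx=2.5,fy=2.5,interpolation=cv2.INTER_CUBIC))
print(st['position'],st['force'],st['moment'],st['opening'])
```

```text
[ 0.57252255 -0.04331355  0.03321577] [-3.30777474  3.26607607 12.85881485] [0.55265359 0.56584526 0.0201102 ] 0.21878865232272648
```

View pics/w4.png

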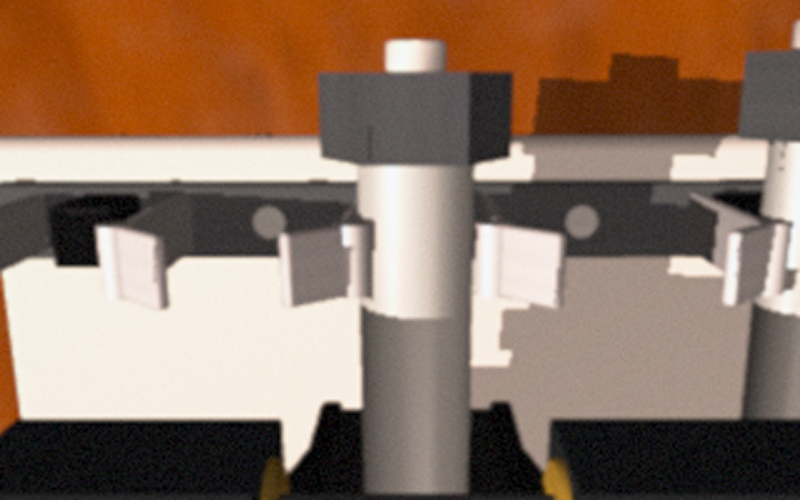

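>>> play_rows --fingers '[255,255,255,255]' --linear '[[0,0,1.5],[0,0,3],[0,0,3],[0,0,3]]' --rot '[[0,0,0],[0,0,0],[0,0,0],[0,0,0]]'

```text
time_s: 7.05
position: [0.5726, -0.0433, 0.033]
tcp_rot: [[-0.996, -0.088, 0.001], [-0.088, 0.996, -0.001], [-0.001, -0.001, -1.0]]
force: [-8.3, 3.3, 29.0]
opening: 0.223
```

>>> play_rows --fingers '[255,140,130,130,130,130,130,130,130,130]' --linear '[[0,0,-4],[0,0,-4],[0,0,-4],[0,0,-4],[0,0,-4],[0,0,-6],[0,0,-25],[0,0,-60],[0,0,-90],[0,0,-100]]' --rot '[[0,0,0],[0,0,0],[0,0,0],[0,0,0],[0,0,0],[0,0,0],[0,0,0],[0,0,0],[0,0,0],[0,0,0]]'

```text
time_s: 8.05
position: [0.5748, -0.0439, 0.1315]
tcp_rot: [[-0.996, -0.087, 0.006], [-0.088, 0.996, -0.002], [-0.005, -0.002, -1.0]]
force: [-0.7, -0.6, -0.3]
opening: 0.489
```

Run:
```python
from h import *
from rig import bot,get_calibration,capture
st=bot.read_state(); im=capture("wrist")
cv2.imwrite("pics/w5.png",im[:,:,::-1])
print(st['position'],st['force'],st['opening'])
go(st,(.4388,.2315,.12),Rt(186.94))
```

```text
[ 0.57477373 -0.04386542  0.13148608] [-0.66479801 -0.55965346 -0.34108536] 0.4893141070360598
lin [111.42 286.23  10.26] rot [-0.13  0.31 -1.92]
```

View pics/w5.png

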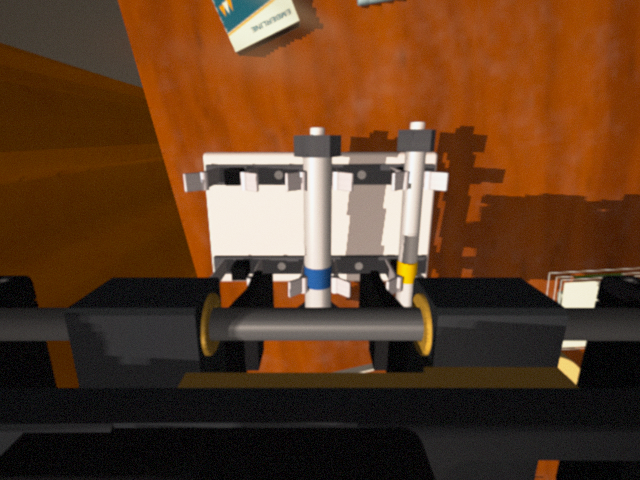

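The medium column is seated and stayed in place in the picture, at (318,220). Now the large column.

>>> play_rows --fingers '[60,0,0,0,0,0,0,0,0,0,0,0]' --linear '[[14,36,0],[27,71,0],[41,107,2],[55,143,4],[68,179,6],[82,214,8],[95,250,10],[104,275,11],[109,285.5,11],[109,285.5,11],[109,285.5,11],[109,285.5,11]]' --rot '[[0,0,0],[0,0,-0.3],[0,0,-0.6],[0,0,-1],[0,0,-1.2],[0,0,-1.5],[0,0,-1.7],[0,0,-1.9],[0,0,-1.9],[0,0,-1.9],[0,0,-1.9],[0,0,-1.9]]'

```text
time_s: 9.3
position: [0.4401, 0.2305, 0.1174]
tcp_rot: [[-0.993, -0.119, 0.0], [-0.119, 0.993, -0.0], [-0.0, -0.0, -1.0]]
force: [-0.2, -0.6, -0.1]
opening: 1.001
```

Run:
```python
from h import *
from rig import bot,get_calibration,capture
st=bot.read_state(); c=get_calibration("wrist"); im=capture("wrist")
cv2.imwrite("pics/w6.png",im[:,:,::-1]);cv2.imwrite("pics/t6.png",capture("top")[:,:,::-1])
print(st['position'],st['force'],st['opening'])
y=np.radians(6.94);d=np.array([np.cos(y),np.sin(y),0])*.075;C=np.array([.4388,.2315,.018])
print(proj(c,[C-d,C+d]))
go(st,(.4388,.2315,.003),Rt(186.94))
```

```text
[0.44014492 0.23053911 0.1174057 ] [-0.20674875 -0.59944018 -0.08185308] 1.0012959740552636
[[317.95781466 132.90593588]
 [317.84973649 322.94247167]]
lin [  1.26   1.15 114.4 ] rot [-0.02  0.02 -0.11]
```

View pics/w6.png

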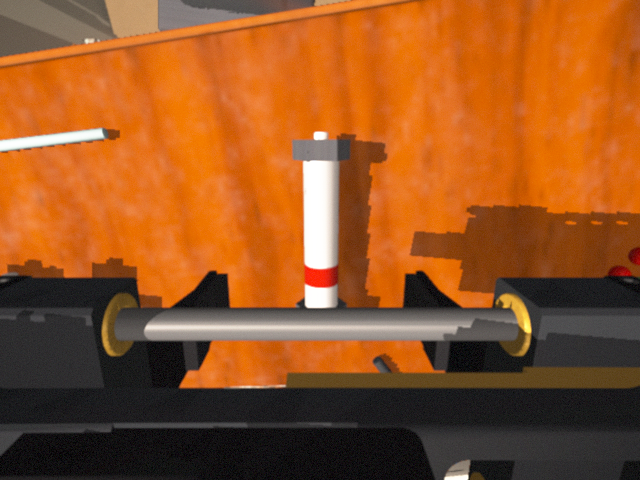

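View pics/t6.png

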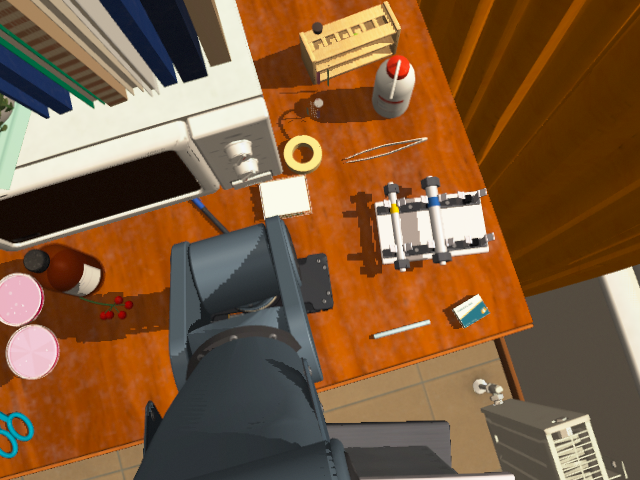

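Run:
```python
from h import *
from rig import get_calibration
np.set_printoptions(precision=3,suppress=True)
t=get_calibration("top")
for z in (.2,.3,.4,.5):
    print(z,'body R/L',back(t,[(332,280)],z)[0],'bracket now',back(t,[(172,280),(320,340)],z).tolist(),'at med',back(t,[(570,190),(555,120),(440,150)],z).tolist())
```

```text
0.2 body R/L [0.454 0.132 0.2  ] bracket now [[0.4593040091539862, 0.35378212885328647, 0.19999999999999996], [0.37264159906636185, 0.15015547803563778, 0.19999999999999996]] at med [[0.5738571713759112, -0.21260067750471637, 0.19999999999999996], [0.6807171351921995, -0.20217597673411633, 0.19999999999999996], [0.6376119477135239, -0.02862562047645062, 0.19999999999999996]]
0.3 body R/L [0.441 0.132 0.3  ] bracket now [[0.44593769693204316, 0.3276075804860936, 0.30000000000000004], [0.3697670299513559, 0.1486328924738256, 0.30000000000000004]] at med [[0.5466225355185588, -0.17020636310331103, 0.30000000000000004], [0.6405455490741342, -0.16104372373097167, 0.30000000000000004], [0.6026588704408203, -0.008504158104812642, 0.30000000000000004]]
0.4 body R/L [0.429 0.133 0.4  ] bracket now [[0.4325713847101001, 0.30143303211890077, 0.4], [0.36689246083635, 0.14711030691201343, 0.4]] at med [[0.5193878996612065, -0.12781204870190568, 0.4], [0.600373962956069, -0.11991147072782701, 0.4], [0.5677057931681169, 0.011617304266825307, 0.4]]
0.5 body R/L [0.416 0.134 0.5  ] bracket now [[0.419205072488157, 0.2752584837517079, 0.5], [0.3640178917213441, 0.14558772135020126, 0.5]] at med [[0.49215326380385416, -0.0854177343005004, 0.5], [0.5602023768380039, -0.07877921772468233, 0.5], [0.5327527158954133, 0.031738766638463284, 0.5]]
```

>>> play_rows --fingers '[0,0,0,0,0,0,60,255,255,255,255,255,255,255]' --linear '[[2,2,30],[2,2,65],[2,2,95],[2,2,110],[2,2,114],[2,2,114],[2,2,114],[2,2,114],[2,2,114],[2,2,114],[2,2,114],[2,2,114],[2,2,114],[2,2,114]]' --rot '[[0,0,0],[0,0,0],[0,0,0],[0,0,0],[0,0,0],[0,0,0],[0,0,0],[0,0,0],[0,0,0],[0,0,0],[0,0,0],[0,0,0],[0,0,0],[0,0,0]]'

```text
time_s: 10.8
position: [0.437, 0.2333, 0.0035]
tcp_rot: [[-0.993, -0.12, -0.0], [-0.12, 0.993, -0.0], [0.0, -0.0, -1.0]]
force: [0.8, 0.8, 0.1]
opening: 0.355
```

>>> play_rows --fingers '[255,255,255,255,255,255,255,255]' --linear '[[0,0,0],[0,0,0],[0,0,-20],[0,0,-60],[0,0,-95],[0,0,-116],[0,0,-116],[0,0,-116]]' --rot '[[0,0,0],[0,0,0],[0,0,0],[0,0,0],[0,0,0],[0,0,0],[0,0,0],[0,0,0]]'

```text
time_s: 11.6
position: [0.4367, 0.2332, 0.1193]
tcp_rot: [[-0.993, -0.12, -0.0], [-0.12, 0.993, -0.0], [0.0, -0.0, -1.0]]
force: [-0.1, -0.6, -2.1]
opening: 0.29
```

Run:
```python
from h import *
from rig import bot,get_calibration,capture
st=bot.read_state(); c=get_calibration("wrist"); im=capture("wrist")
cv2.imwrite("pics/w7.png",im[:,:,::-1])
print(st['position'],st['force'],st['opening'])
C=st['position']-st['tcp_rot'][:,2]*.0145; x=st['tcp_rot'][:,0]
print(proj(c,[C-x*.075,C+x*.075]))
# target: column point P=(.577,-.108,z)
for tilt in (15,-15):
    R=Rt(185.1,tilt); P=np.array([.577,-.1075,.125]); tcp=P+R[:,2]*.0145
    print(tilt,R[:,2],tcp); go(st,tcp,R)
```

```text
[0.43668038 0.23318475 0.1193418 ] [-0.10063529 -0.62084606 -2.06351809] 0.28972157713272007
[[316.39489078 437.00501858]
 [316.93214167 131.50229466]]
15 [ 0.02300754 -0.2577944  -0.96592583] [ 0.57733361 -0.11123802  0.11099408]
lin [ -98.18 -358.85    8.35] rot [15.    0.23  1.8 ]
-15 [-0.02  0.26 -0.97] [ 0.58 -0.1   0.11]
lin [ -98.41 -351.35    8.35] rot [-15.    -0.24   1.8 ]
```

View pics/w7.png

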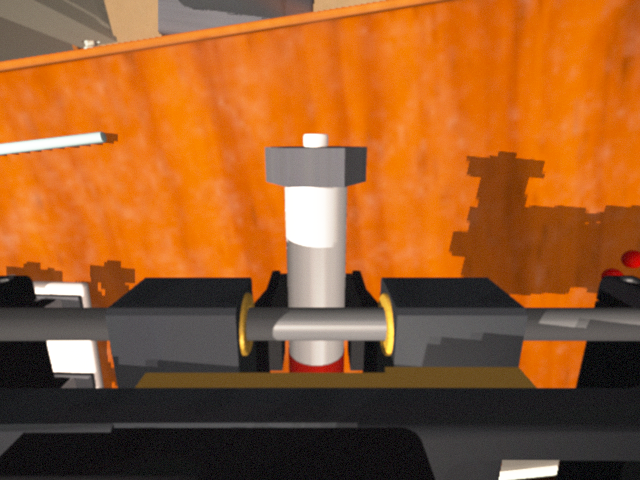

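>>> play_rows --fingers '[255,255,255,255,255,255,255,255,255,255,255,255,255,255,255]' --linear '[[-6,-20,-10],[-16,-58,-15],[-27,-98,-15],[-38,-138,-15],[-49,-178,-15],[-60,-218,-15],[-70,-258,-15],[-80,-295,-12],[-90,-325,-5],[-95,-345,2],[-98,-356,6],[-98,-359,8],[-98,-359,8],[-98,-359,8],[-98,-359,8]]' --rot '[[2,0,0],[4,0,0.5],[6,0,0.7],[8,0,0.9],[10,0,1.2],[12,0,1.4],[14,0.2,1.6],[15,0.2,1.8],[15,0.2,1.8],[15,0.2,1.8],[15,0.2,1.8],[15,0.2,1.8],[15,0.2,1.8],[15,0.2,1.8],[15,0.2,1.8]]'

```text
time_s: 13.15
position: [0.5772, -0.1101, 0.1117]
tcp_rot: [[-0.996, -0.087, 0.024], [-0.09, 0.962, -0.258], [-0.0, -0.259, -0.966]]
force: [-0.6, -0.2, -2.0]
opening: 0.291
```

Run:
```python
from h import *
from rig import bot,get_calibration,capture
st=bot.read_state(); c=get_calibration("wrist"); im=capture("wrist")
cv2.imwrite("pics/w8.png",im[:,:,::-1]);cv2.imwrite("pics/s8.png",capture("scene")[:,:,::-1])
print(st['position'],st['force'],st['opening'],st['joint_positions'])
C=st['position']-st['tcp_rot'][:,2]*.0145; x=st['tcp_rot'][:,0]
print('C',C,proj(c,[C-x*.075,C+x*.075]))
R=Rt(185.1,15)
for z in (.125,.056,.044): go(st,np.array([.577,-.1075,z])+R[:,2]*.0145,R)
```

```text
[ 0.5772405  -0.11012433  0.11173273] [-0.55644697 -0.24984634 -1.95501952] 0.2905537487234147 [-14.37263888  35.6378093   95.93311848 -20.11468491  45.08512068
 -95.69455613]
C [ 0.57689517 -0.10639049  0.12573949] [[316.13397865 436.9827353 ]
 [316.52046215 131.39734888]]
lin [ 0.01 -0.89  1.  ] rot [0.01 0.05 0.08]
lin [ 0.04 16.96 67.66] rot [0.01 0.05 0.08]
lin [ 0.05 20.06 79.25] rot [0.01 0.05 0.08]
```

View pics/w8.png

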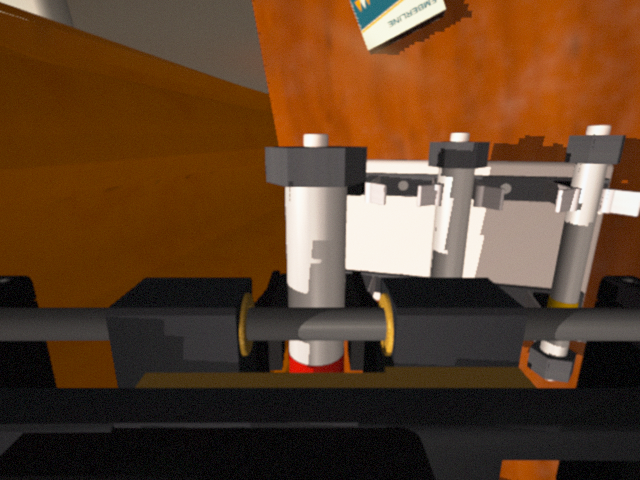

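View pics/s8.png

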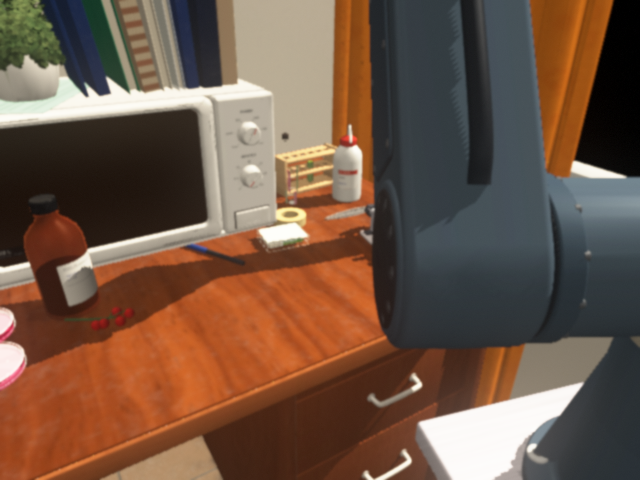

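>>> play_rows --fingers '[255,255,255,255,255,255,255]' --linear '[[1.5,0,6],[1.5,6.4,29.4],[1.5,9,39],[1.5,11.5,48.7],[1.5,13,54.5],[1.5,14.6,60.3],[1.5,14.6,60.3]]' --rot '[[0,0,0],[0,0,0],[0,0,0],[0,0,0],[0,0,0],[0,0,0],[0,0,0]]'

```text
time_s: 13.95
position: [0.5761, -0.1127, 0.049]
tcp_rot: [[-0.996, -0.086, 0.023], [-0.089, 0.962, -0.257], [-0.0, -0.258, -0.966]]
force: [0.7, 1.2, -1.6]
opening: 0.29
```

Run:
```python
from h import *
from rig import bot,get_calibration,capture
st=bot.read_state(); c=get_calibration("wrist"); im=capture("wrist")
cv2.imwrite("pics/w9.png",cv2.resize(im[90:310,150:470,::-1],None,fx=2.5,fy=2.5,interpolation=cv2.INTER_CUBIC))
print(st['position'],st['force'],st['moment'],st['opening'])
C=st['position']-st['tcp_rot'][:,2]*.0145; print('C',C)
R=Rt(185.1,15)
for z in (.056,.044): go(st,np.array([.576,-.108,z])+R[:,2]*.0145,R)
```

```text
[ 0.57614569 -0.11265684  0.04902919] [ 0.67890197  1.24974193 -1.62500128] [0.39376049 0.04707489 0.0394577 ] 0.2897747110639084
C [ 0.57580861 -0.10892628  0.06303702]
lin [-0.27  2.69  6.56] rot [ 0.03  0.02 -0.01]
lin [-0.26  5.79 18.16] rot [ 0.03  0.02 -0.01]
```

View pics/w9.png

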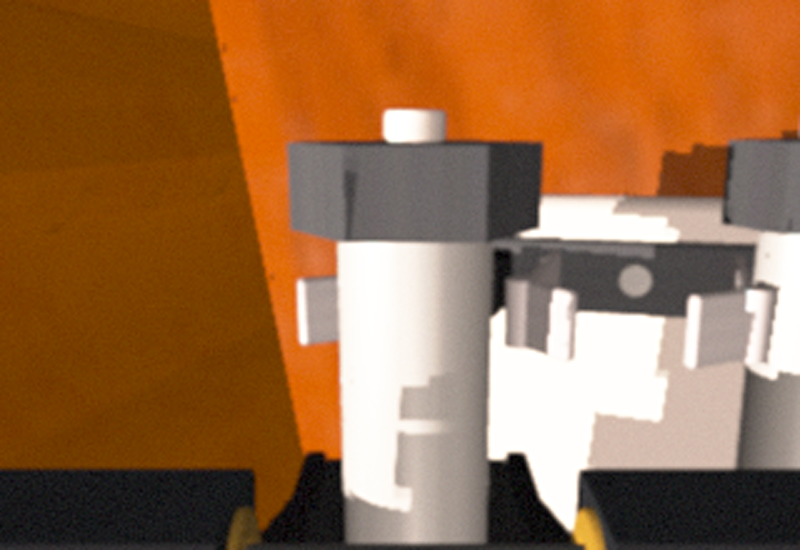

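Run:
```python
from h import *
from rig import get_calibration
np.set_printoptions(precision=4,suppress=True)
c=get_calibration("wrist")
B=lambda l:np.array(l)/2.5+[150,90]-.3
print(back(c,B([(298,280),(575,292),(298,343),(575,360),(687,300)]),.062))
print('col tip',back(c,B([(414,112)]),.063), back(c,B([(686,0)]),.044))
```

```text
[[ 0.5326 -0.135   0.062 ]
 [ 0.5281 -0.0869  0.062 ]
 [ 0.544  -0.1344  0.062 ]
 [ 0.5394 -0.0853  0.062 ]
 [ 0.5269 -0.0694  0.062 ]]
col tip [[ 0.5024 -0.1161  0.063 ]] [[ 0.4812 -0.0769  0.044 ]]
```

>>> play_rows --fingers '[255,255,255,255,255,255,255,255]' --linear '[[0,1.5,1],[0,2.3,3.5],[0,3.0,6.5],[0,3.8,9.5],[0,4.6,12.5],[0,5.4,15.5],[0,6.1,18.1],[0,6.6,20]]' --rot '[[0,0,0],[0,0,0],[0,0,0],[0,0,0],[0,0,0],[0,0,0],[0,0,0],[0,0,0]]'

```text
time_s: 14.8
position: [0.5757, -0.1116, 0.0297]
tcp_rot: [[-0.996, -0.086, 0.023], [-0.089, 0.962, -0.259], [0.0, -0.26, -0.966]]
force: [-5.4, 7.7, 22.4]
opening: 0.29
```

Run:
```python
from h import *
from rig import bot,get_calibration,capture
st=bot.read_state(); c=get_calibration("wrist"); im=capture("wrist")
cv2.imwrite("pics/w10.png",cv2.resize(im[90:310,150:470,::-1],None,fx=2.5,fy=2.5,interpolation=cv2.INTER_CUBIC))
print(st['position'],st['force'],st['moment'],st['opening'])
C=st['position']-st['tcp_rot'][:,2]*.0145; print('C',C)
```

```text
[ 0.57565297 -0.11161811  0.0296826 ] [-5.4394464   7.72540081 22.44830747] [ 0.39853518  0.82037278 -0.25807042] 0.28971759875000513
C [ 0.57532528 -0.10786824  0.04368549]
```

View pics/w10.png

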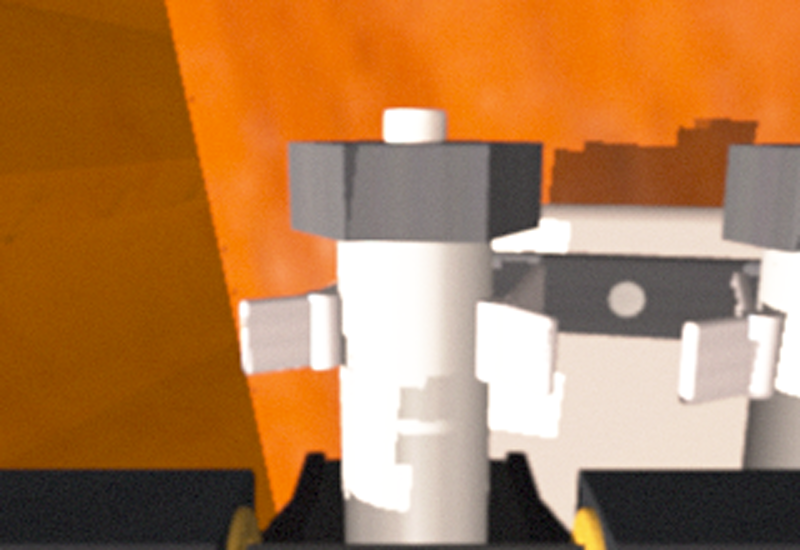

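>>> play_rows --fingers '[255,255,255,200,130,130,130,130,130,130,130,130,130,130,130]' --linear '[[0,0.4,1.5],[0,0.4,1.5],[0,-0.5,-2],[0,-0.5,-2],[0,-0.5,-2],[0,-0.5,-2],[0,-0.5,-2],[0,-0.5,-4],[0,-0.5,-20],[0,-0.5,-50],[0,-0.5,-85],[0,-0.5,-110],[0,-0.5,-120],[0,-0.5,-120],[0,-0.5,-120]]' --rot '[[0,0,0],[0,0,0],[0,0,0],[0,0,0],[0,0,0],[0,0,0],[0,0,0],[0,0,0],[0,0,0],[0,0,0],[0,0,0],[0,0,0],[0,0,0],[0,0,0],[0,0,0]]'

```text
time_s: 16.35
position: [0.5728, -0.0812, 0.1441]
tcp_rot: [[-0.996, -0.086, 0.023], [-0.089, 0.962, -0.258], [0.0, -0.259, -0.966]]
force: [-0.8, 0.4, 0.0]
opening: 0.487
```

Run:
```python
from h import *
from rig import bot,get_calibration,capture
st=bot.read_state(); c=get_calibration("wrist"); im=capture("wrist")
cv2.imwrite("pics/w11.png",im[:,:,::-1])
print(st['position'],st['force'],st['opening'])
```

```text
[ 0.57278325 -0.08116854  0.14413448] [-0.81113832  0.36635673  0.01046735] 0.4872977837405847
```

View pics/w11.png

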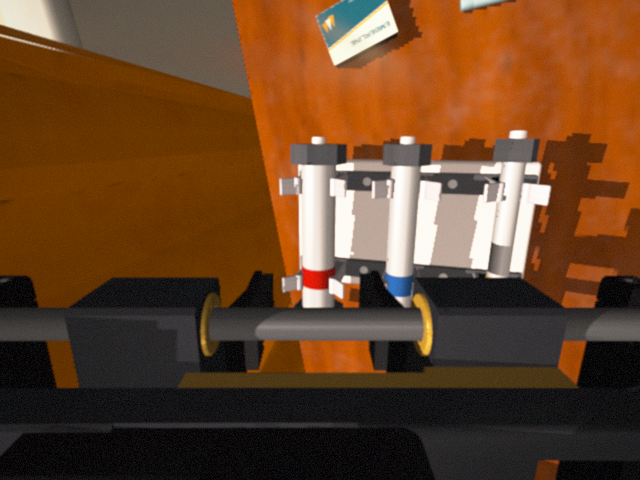

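All three columns look clipped in, in size order: red at (318,220), blue at (400,220) and the small one at (505,210). I'll move the arm away to check with the fixed cameras.

>>> play_rows --fingers '[130,130,130,130,130,130,130,130,130,130]' --linear '[[0,20,-20],[8,60,-30],[15,100,-30],[23,140,-30],[30,180,-30],[40,220,-30],[50,260,-30],[55,290,-30],[60,310,-30],[60,310,-30]]' --rot '[[0,0,0],[0,0,0],[0,0,0],[0,0,0],[0,0,0],[0,0,0],[0,0,0],[0,0,0],[0,0,0],[0,0,0]]'

```text
time_s: 17.4
position: [0.4841, 0.2208, 0.0908]
tcp_rot: [[-0.996, -0.09, 0.02], [-0.092, 0.962, -0.259], [0.004, -0.26, -0.966]]
force: [0.3, -1.0, -0.7]
opening: 0.49
```

Run:
```python
from h import *
from rig import bot,get_calibration,capture
st=bot.read_state()
cr=lambda im,a:cv2.resize(im[a[0]:a[1],a[2]:a[3],::-1],None,fx=4.5,fy=4.5,interpolation=cv2.INTER_CUBIC)
t=capture("top"); s=capture("scene")
cv2.imwrite("pics/t12.png",cr(t,(160,290,350,520)));cv2.imwrite("pics/s12.png",cr(s,(180,270,330,500)))
cv2.imwrite("pics/s12f.png",s[:,:,::-1])
print(st['position'],st['force'],st['time_s'])
```

```text
[0.48408971 0.22080685 0.09084808] [ 0.32502775 -1.00462101 -0.65138307] 17.4
```

View pics/t12.png

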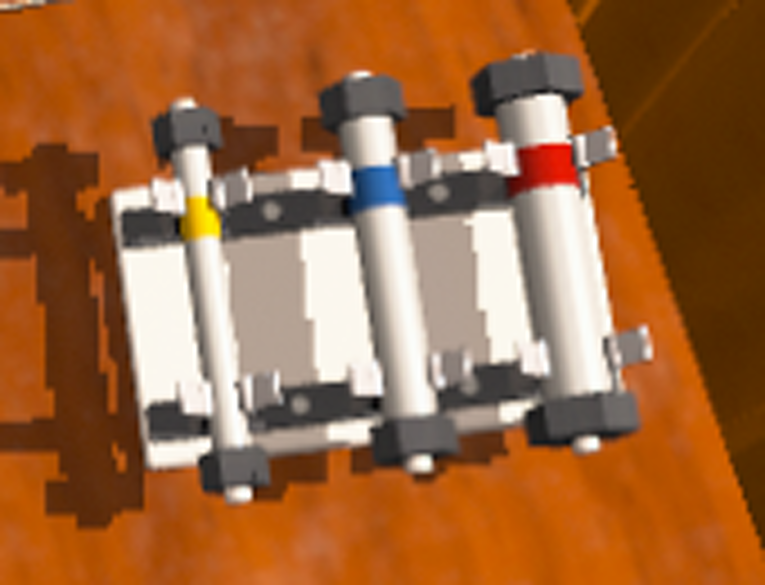

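View pics/s12.png

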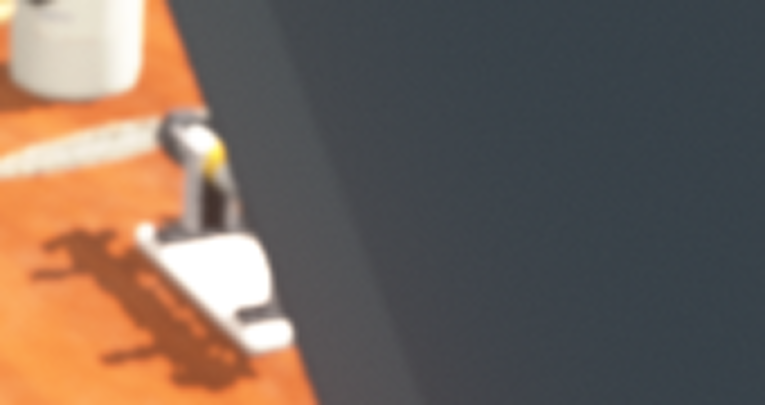

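Run:
```python
from h import *
from rig import get_calibration,bot
np.set_printoptions(precision=4,suppress=True)
t=get_calibration("top")
B=lambda l:np.array(l)/4.5+[350,160]-.4
for n,p in dict(small=[(183,103),(239,494)],med=[(361,76),(420,464)],lar=[(527,56),(587,444)]).items():
    q=back(t,B(p),.044);d=q[0]-q[1];print(n,q.mean(0),np.linalg.norm(d),np.degrees(np.arctan2(d[1],d[0])))
bot.hand_in()
```

```text
small [0.5624 0.0211 0.044 ] 0.14891218769865083 5.247461146196171
med [ 0.5715 -0.0461  0.044 ] 0.1484663849901278 4.998959187050009
lar [ 0.5775 -0.1088  0.044 ] 0.14902064277071406 4.46379658654863
the job is handed in; nothing more can be done
```

Both loose columns are pressed into their clips and released. The medium one (blue) is in the middle and the large one (red) is at the far end from the small one. I handed the job in at about 17.5 s, with the gripper clear of everything.

- **Seating:** each column stopped at about 44 mm axis height. The medium one took 29 N and moved only 0.2 mm further when I pressed harder. The large one took 22 N, and I pressed it slightly further before release.
- **Final pictures:** the top view shows all three columns in their clips in size order. They lie within about 1° of parallel and are 63–68 mm apart, which fits the 65 mm spacing within reading error.
- **Not checked:** the arm blocked the scene camera's view of the medium and large columns, so there was no second fixed-camera check after release.
- **Tilted press:** I tilted the tool 15° to place the large column, because I estimated the gripper body would otherwise come very close to the curtain. The forces I read during that approach showed no unexpected contact.

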